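Hang the spare rover wheel on the sprung twin J-hook

TASK

Lift the spare wheel out of its pipe cradle by the top of its rim and hang it by the rim on the twin J-hook of the pipe stand, both prongs inside the rim. Press the rim fully home to the bottom of both prongs, past the sprung rollers, but gently: the load on the hook must never pass 35 N. Then let go; do not knock the stand, and leave the charger, the tape and the screwdriver where they are.

Things in the scene. Friction and masses are not known exactly. Their poses are not given: they have to be found in the camera images.
- wheel_center (a point): Wheel upright in the cradle, 170-240 g: black rim, 200 mm outer and 164 mm inner diameter (18 mm thick), 20 mm wide along the axle; 3 spokes (one straight up from the hub, 12 mm wide in the plane, 8 mm along the axle), hub 32 mm. Point: hub centre, half-way up. x: axle, level; y: level, in the wheel's plane; z: up. It can swing about the fingers that pinch its rim.
- cradle: Fixed cradle of white pipe. Origin on the table under the wheel's centre, x along the axle, y along the wheel. Two rails (20 mm pipe, centres 22.5 mm either side of the wheel's mid-plane, tops 55 mm high, 170 mm long) keep the wheel upright with 2.5 mm play; cross bars carry it, hub 105 mm above the table. The wheel comes out straight up.
- stand: Fixed stand: base plate 200x140x12 mm, post axis 78 mm along +x of the origin, post and sleeve end 20 mm below the bed. The hook reaches from the post along -x: two equal J prongs side by side, 10 mm wide, centred 27 mm either side of the origin in y, open between them. Origin on the table under the middle of the hook; x points from the tips to the post, z up. A hung wheel has its axle along x.
- hook_foot (a point): Same point and axes as the stand. The hook's height is NOT reported: its bed (bottom of both prongs, 6 mm bar) is 219 to 245 mm above the table; find it by feel or sight. The bed does not give. Tips: inner faces 12.5 mm on the -x side of this point at 8 mm above the bed, then flared outward, up to 17 mm above it. With the rim fully home the wheel's centre is 77 mm below the bed.
- keeper (a joint): Travel (m) of the two sprung black rollers (one per prong, moving together) on the +x side: 18 mm diameter, centres 14.5 mm along +x and 9 mm above the bed. At 0 the gap from tip to roller is 18 mm, less than the 20 mm rim; they yield along +x (3 N, then 0.3 N per mm). The wheel's weight alone does not bring the rim home: push it down with 7 to 18 N all the way; let go half-way it sticks.
- seat_pin_l (a joint): Small light pin, 6 mm diameter, in the bed of the +y prong, pushed down by the rim: 0 standing 4 mm proud of the bed, 0.004 flush (rim fully home). Once home, the wheel at rest loads the hook with about 10 N (its weight, and the rollers squeezing the rim against the tips with 3.6 N on either side), which counts towards the load on the hook.
- seat_pin_r (a joint): The same pin in the bed of the -y prong.
- charger: Bystander: aluminium charger box 75 x 110 x 36 mm, origin at the centre of its underside.
- tape: Bystander: black roll of tape, 72 mm diameter, 19 mm high, lying flat, origin at the centre of its underside.
- driver: Bystander: screwdriver lying on the table, about 200 mm long, along its x axis.
Not all that is in view belongs to the job. Of the things like the stand, leave any that is green, orange or yellow; of the rest the larger one is meant.

How it is judged:
On the way, in this order (a step that is already met when the one before it is completed fails the run):
1. the wheel is lifted clear of the cradle (height (world z) of wheel_center above 0.18 m and contact force between wheel and cradle below 0.1 N), for 0.2 s.
2. the rim is pressed home on the hook (value of joint each of seat_pin_l, seat_pin_r above 0.0028 m and contact force between wheel and stand above 0.5 N), for 0.2 s.
At the end, for the whole second after the job is handed in: The wheel hangs at rest on the hook by its rim: both seat pins are pushed down at least 2.7 mm of their 4 mm, the wheel's centre is below the hook (within 20 mm sideways of the stand's origin, 133 to 177 mm above the table), its axle within 0.15 rad of the stand's x (value of joint each of seat_pin_l, seat_pin_r above 0.0027 m and horizontal distance between wheel_center and stand below 0.02 m and angle between the x axis of wheel_center and the x axis of stand, either way round below 0.15 rad and linear speed of wheel below 0.03 m/s and contact force between wheel and stand above 0.5 N and height (world z) of wheel_center between 0.133 and 0.177 m); the robot touches nothing.
It fails at once if the wheel loads the hook with more than 35 N, all contacts counted together (contact force between wheel and stand above 35 N).
It fails at once if the robot pushes the stand with more than 25 N (contact force between any of the arm, the fingers and stand above 25 N).
It fails at once if a bystander is moved by more than 30 mm (distance of any of charger, tape, driver from where it was at the start of the episode above 0.03 m).
It also fails if it takes over 48 s, if anything falls off the work surface, if the arm or the gripper's body presses on something with over 40 N, if the wrist force passes 120 N, or if a joint passes its speed limit or range.

ROBOT

A 7-joint arm with a two-finger parallel gripper is mounted at the origin on the work surface. World frame = base frame: x ahead of the robot, y to its left, z up, the work surface at z = 0. Lengths are in m, angles in rad, forces in N, time in s.
With the tool pointing down it reaches from about 0.35 to 0.9 m from the base axis. Payload 8.1 kg.
Tool frame: the origin (TCP) lies between the finger pads; the fingertips stand 11 mm ahead of it and the grasp point (between the pads) lies 8 mm behind it; z points along the fingers, y is the line along which they close (so a half turn about z gives the same grasp; the last joint's range is limited). The gripper opens to 92 mm and grips with 3 to 60 N. Pads are 19 mm wide; open, the fingers measure 130 mm over their backs; the gripper's body (75 mm by 190 mm) begins 47 mm behind the grasp point.
Start: joints at [1.028, 0.434, 0.025, 1.573, -0.012, 1.134, -0.075], TCP at [0.266, -0.566, 0.238] pointing down, gripper open.
Joint ranges: [-2.62, 2.62], [-0.44, 2.09], [-1.27, 1.32], [0.08, 2.57], [-1.32, 4.46], [0.12, 2], [-2.74, 2.74]. Speed limits (rad/s): [2.22, 2.22, 3.01, 3.01, 3.14, 3.14, 3.14].

INTERFACE

Orientations are given as a rotation vector (axis times angle).
In Python, from cell import observe, get_image, camera_params, sign_off gives the robot as it stands.
- The arm moves only by the shell command python3 -m pendant 'ROWS' [FORCE]. ROWS is JSON, one flat list of numbers, 7 for each row, row after row: the shift along the tool's x, y, z in m, then the turn, a rotation vector about the tool's x, y, z in rad, then the finger opening in m, from 0 to 0.0918. In form: [dx, dy, dz, rx, ry, rz, jaw, dx, dy, dz, rx, ry, rz, jaw, ...]. A call has 1 to 10 rows; each row shifts and turns the commanded pose from where the row before left it, along the tool's axes as they then stand; what a row does not reach is not made up. A row lasts 1/8 s, in which the tool goes at most 62.5 mm and 10.7 degrees, less where a joint would pass 70% of its speed; a pose out of reach is approached as far as the arm can. A call is refused whole if a number of a shift passes 0.0625 or a number of a turn 0.188, either way. A call with a gripper value outside its range is refused whole. The fingers move at their own pace and stop on an object; FORCE is the grip in N (left out, the last holds). Time passes only in rows, so rows that do not move let the fingers close. It gives the time, the measured TCP pose, the force, the opening and the grip force at its end, in the units of the state.
- observe(): the state, without advancing time (a new reading comes with each control period).
- get_image(name): name is "scene" or "side" or "wrist"; returns the picture (420x560x3 uint8, red, green, blue); there is no depth.
- camera_params(name): a dict with "intrinsics" (3x3 intrinsics, pixels), "eye" and "rotation" of the camera in the world; the wrist camera has in their place "T_tool_cam" (4x4, takes a point from camera to tool coordinates, whose origin is the TCP and whose axes are the flange's). Camera axes: x right, y down, z forward; pixel columns grow to the right and rows downward; lengths in m; the calibration is good to about 2 mm. A picture is of the moment at which its call begins: read the wrist's pose just before it. camera_params takes no time and is no camera call.
- sign_off(): hands the job in; it is judged then, once.
The state is a dict: "clock": time; "joints": joint angles; "dq": joint speeds; "joint_efforts": joint torques, N m; "position": TCP position; "ee_rot": TCP orientation; "force": force on the tool from outside, world axes, zero at the start; "ft_torque": the same for the moment, N m; "width": opening from 0.0 (shut) to 1.0 (fully open); "gripper_force": force on a finger pad.
Only numpy, scipy, OpenCV 4.12 (cv2) and the standard library are available. Lean on these libraries where they do the work, as an engineer would, in place of code of your own. Each camera call takes 0.05 s, during which the arm holds its last target. There are 200 camera calls.

## Working session

There is one attempt and no reset: what is moved stays moved. The work goes in short steps, Python scripts to look and compute and a shell command to move; the robot and the scene stay as the last step left them, time stands still between calls to the robot, and variables do not carry over. Pictures are saved under pics/ and viewed, at most 10 in all, crops included, and the job is handed in when it is done.

```bash
ls; mkdir -p pics
python3 - <<'E'
from cell import *
import cv2,numpy as np
o=observe();print({k:np.round(v,3).tolist() for k,v in o.items()})
for n in("scene","side"):
    im=get_image(n);cv2.imwrite(f"pics/{n}0.png",im[:,:,::-1])
    p=camera_params(n);print(n,{k:np.round(v,4).tolist() for k,v in p.items()})
print(camera_params("wrist"))
E
```

```text
pics
{'clock': 0.0, 'joints': [1.028, 0.435, 0.025, 1.574, -0.012, 1.134, -0.075], 'dq': [-0.001, -0.0, 0.001, -0.002, 0.0, -0.0, -0.002], 'joint_efforts': [-0.001, -66.785, 0.985, -31.446, -0.061, 0.043, 0.0], 'position': [0.266, -0.565, 0.237], 'ee_rot': [-3.065, -0.685, 0.001], 'force': [0.051, -0.893, -0.51], 'ft_torque': [-0.009, -0.067, 0.008], 'gripper_force': 0.0, 'width': 1.001}
scene {'intrinsics': [[411.7618, 0.0, 289.8161], [0.0, 411.7618, 206.0992], [0.0, 0.0, 1.0]], 'eye': [0.8246, -0.3497, 1.1333], 'rotation': [-2.4954, -0.8451, 0.2415]}
side {'intrinsics': [[408.1668, 0.0, 275.3031], [0.0, 408.1668, 207.4221], [0.0, 0.0, 1.0]], 'eye': [0.1554, 0.5991, 0.8677], 'rotation': [-0.7431, 2.6718, -1.0117]}
{'intrinsics': array([[297.84167944,   0.        , 282.24330648],
       [  0.        , 297.84167944, 204.00167701],
       [  0.        ,   0.        ,   1.        ]]), 'T_tool_cam': array([[-5.40957977e-04, -9.62314921e-01, -2.71936942e-01,
         7.25233924e-02],
       [ 9.99999629e-01, -3.38412947e-04, -7.91720119e-04,
         6.68820813e-05],
       [ 6.69857102e-04, -2.71937269e-01,  9.62314747e-01,
        -1.47675606e-01],
       [ 0.00000000e+00,  0.00000000e+00,  0.00000000e+00,
         1.00000000e+00]])}
```

View pics/scene0.png

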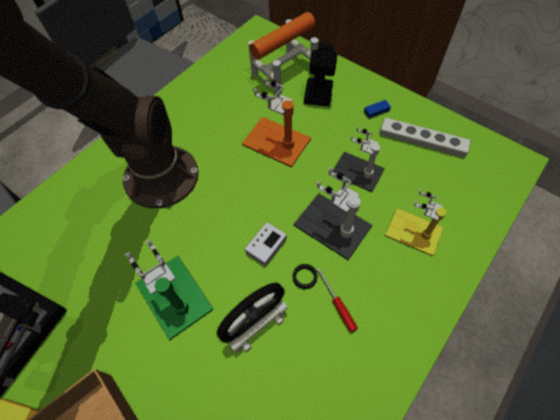

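View pics/side0.png

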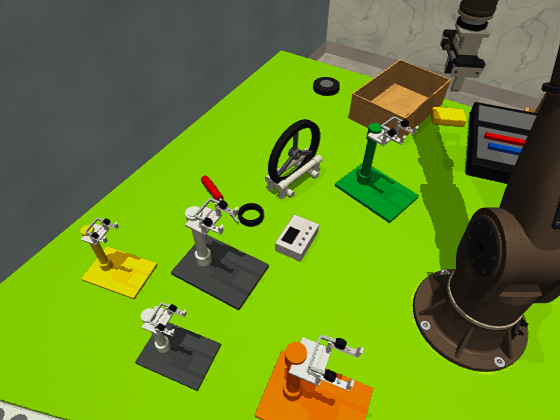

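The target is the larger grey stand: scene (335,222), side (222,268), with its post foot at scene (347,232). The wheel is at scene (251,313) and side (295,150). The small grey, yellow, green and orange stands are decoys. The charger, tape and driver lie between the wheel and the stand.

```bash
cat > h.py <<'E'
from cell import *
import cv2,numpy as np
from scipy.spatial.transform import Rotation as R
def cam(n,o=None):
    p=camera_params(n);K=np.array(p["intrinsics"])
    if n=="wrist":
        o=o or observe();T=np.array(p["T_tool_cam"]);Rt=R.from_rotvec(o["ee_rot"]).as_matrix()
        return K,Rt@T[:3,3]+np.array(o["position"]),Rt@T[:3,:3]
    r=np.array(p["rotation"]);r=R.from_rotvec(r).as_matrix() if r.ndim==1 else r
    return K,np.array(p["eye"]),r
def ray(c,uv):
    K,e,r=c;d=r@np.linalg.solve(K,[uv[0],uv[1],1]);return e,d/np.linalg.norm(d)
def onz(c,uv,z):
    e,d=ray(c,uv);return e+d*(z-e[2])/d[2]
def tri(*cu):
    A=0;b=0
    for c,uv in cu:
        e,d=ray(c,uv);P=np.eye(3)-np.outer(d,d);A=A+P;b=b+P@e
    x=np.linalg.solve(A,b);return x,[round(float(np.linalg.norm(np.cross(x-ray(c,u)[0],ray(c,u)[1]))),4) for c,u in cu]
def proj(c,X):
    K,e,r=c;q=K@(r.T@(np.array(X)-e));return q[:2]/q[2]
E
python3 - <<'E'
from h import *
s,d=cam("scene"),cam("side")
print("wheel",tri((s,(251,313)),(d,(295,150))))
print("foot",onz(s,(347,232),.012),onz(d,(203,262),.012))
print("plate scene",[onz(s,p,.012)[:2].round(3) for p in((327,196),(371,228),(349,255),(295,222))])
print("plate side",[onz(d,p,.012)[:2].round(3) for p in((213,235),(268,267),(235,303),(173,267))])
print("charger tape",onz(s,(266,243),.036),onz(s,(305,276),.019),onz(s,(345,313),.01),onz(s,(320,272),.01))
a=cv2.imread("pics/scene0.png")[160:270,270:390];b=cv2.imread("pics/side0.png")[185:310,160:285]
c=cv2.imread("pics/scene0.png")[275:355,210:295];e=cv2.imread("pics/side0.png")[110:205,255:335]
f=lambda i:cv2.resize(i,(400,300),interpolation=cv2.INTER_CUBIC)
cv2.imwrite("pics/z.png",np.vstack([np.hstack([f(a),f(b)]),np.hstack([f(c),f(e)])]))
E
```

```text
wheel (array([ 0.56440118, -0.18742632,  0.11142151]), [0.0003, 0.0003])
foot [0.61101152 0.19463015 0.012     ] [0.60624625 0.20068484 0.012     ]
plate scene [array([0.489, 0.263]), array([0.662, 0.25 ]), array([0.658, 0.135]), array([0.465, 0.126])]
plate side [array([0.636, 0.119]), array([0.459, 0.129]), array([0.473, 0.253]), array([0.661, 0.251])]
charger tape [0.44678181 0.0091502  0.036     ] [0.59485183 0.00195287 0.019     ] [ 0.7435739 -0.0145523  0.01     ] [0.62016144 0.04083132 0.01      ]
```

View pics/z.png

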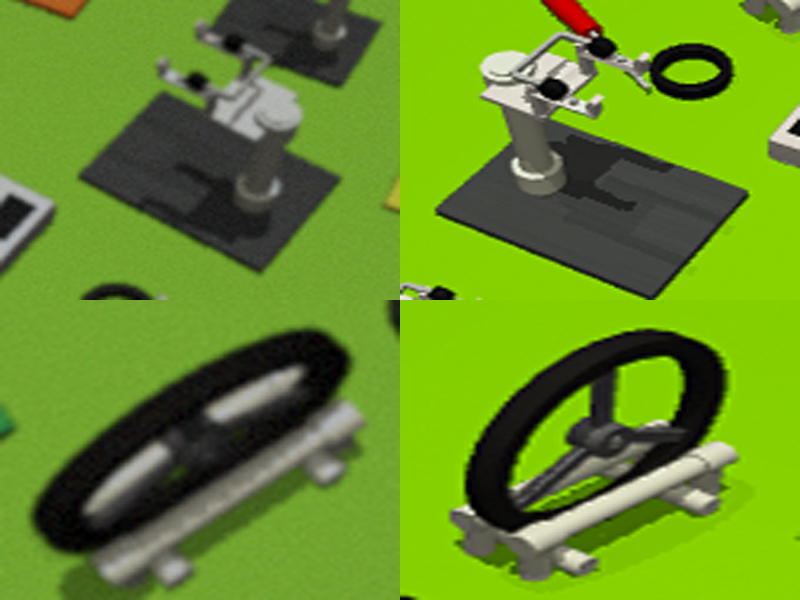

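Run:
```python
from h import *
s,d=cam("scene"),cam("side")
print("tip -y",tri((s,(318.9,184.9)),(d,(236.6,220.4))));print("tip +y",tri((s,(330.3,170.3)),(d,(222.5,226.7))))
print("plate scene",[onz(s,p,.012)[:2].round(3) for p in((319.5,193.7),(372,226),(348.6,259.7),(294,225.3))])
print("plate side",[onz(d,p,.012)[:2].round(3) for p in((268.7,265.4),(239.7,309),(171.6,273.3))])
a,b=[onz(s,p,.045) for p in((233.4,345.7),(285.4,304.3))];print(a,b,np.degrees(np.arctan2(*(b-a)[[1,0]])))
a,b=[onz(d,p,.045) for p in((282,182.8),(321,159))];print(a,b,np.degrees(np.arctan2(*(b-a)[[1,0]])))
print(R.from_rotvec(observe()["ee_rot"]).as_matrix().round(3))
```

```text
tip -y (array([0.50885629, 0.17199839, 0.20602364]), [0.0011, 0.0011])
tip +y (array([0.51278848, 0.21510584, 0.2283254 ]), [0.0022, 0.0022])
plate scene [array([0.465, 0.256]), array([0.66 , 0.258]), array([0.665, 0.122]), array([0.469, 0.115])]
plate side [array([0.46 , 0.124]), array([0.455, 0.26 ]), array([0.652, 0.267])]
[ 0.56641872 -0.26831427  0.045     ] [ 0.60602024 -0.10256275  0.045     ] 76.56273619804699
[ 0.56227417 -0.11364007  0.045     ] [ 0.51302543 -0.26110948  0.045     ] -108.46720719191364
[[ 0.905  0.426 -0.001]
 [ 0.426 -0.905  0.001]
 [-0.    -0.001 -1.   ]]
```

```bash
python3 -m pendant '[0.054,-0.027,-0.0115,0,0,0,0.08, 0.054,-0.027,-0.0115,0,0,0,0.07, 0.054,-0.027,-0.0115,0,0,0,0.06, 0.054,-0.027,-0.0115,0,0,0,0.06, 0.054,-0.027,-0.0115,0,0,0,0.06, 0.054,-0.027,-0.0115,0,0,0,0.06, 0.054,-0.027,-0.0115,0,0,0,0.06, 0.054,-0.027,-0.0115,0,0,0,0.06]' && python3 -m pendant '[0,0,0,0,0,-0.17,0.06, 0,0,0,0,0,-0.17,0.06, 0,0,0,0,0,-0.17,0.06, 0,0,0,0,0,-0.17,0.06, 0,0,0,0,0,-0.17,0.06, 0,0,0,0,0,0,0.06, 0,0,0,0,0,0,0.06]'
python3 - <<'E'
from h import *
o=observe();print({k:np.round(v,3).tolist() for k,v in o.items() if k in("clock","position","joints","force")})
im=get_image("wrist");cv2.imwrite("pics/w1.png",im[:,:,::-1])
import pickle;pickle.dump(o,open("w1.pkl","wb"))
E
```

```text
clock: 1.1
position: [0.5658, -0.1846, 0.3299]
ee_rot: [3.066, 0.685, -0.001]
force: [0.5, -0.9, -0.6]
width: 0.65
gripper_force: 0.0
clock: 1.98
position: [0.5649, -0.1863, 0.3295]
ee_rot: [-2.514, -1.883, 0.0]
force: [1.0, -0.2, 0.3]
width: 0.652
gripper_force: 0.0
{'clock': 1.975, 'joints': [0.449, 0.35, -0.31, 1.486, 0.108, 1.323, -0.155], 'position': [0.565, -0.186, 0.329], 'force': [1.011, -0.246, 0.275]}
```

View pics/w1.png

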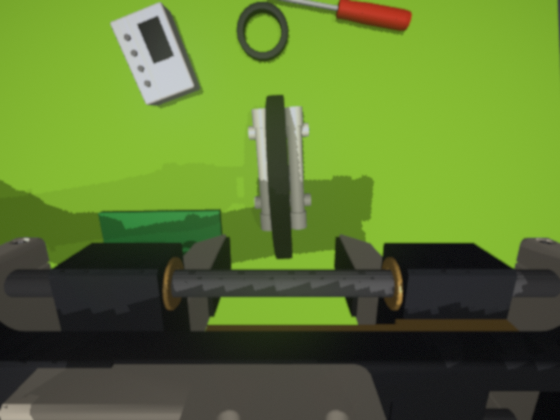

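The view is looking down on the wheel. The rim is black, running from (275,97) to (284,257), with the rails on either side. I'll measure its midline.

Run:
```python
from h import *;import pickle
o=pickle.load(open("w1.pkl","rb"));c=cam("wrist",o)
im=cv2.imread("pics/w1.png").max(2)
rows=[]
for v in range(90,262):
    x=np.where(im[v,262:300]<75)[0]
    if len(x)>4: rows.append((v,262+x.mean(),x.max()-x.min()+1))
r=np.array(rows);print(r[::8].round(1).tolist(),r[0],r[-1])
k=np.polyfit(r[:,0],r[:,1],1);f=lambda v:(np.polyval(k,v),v)
a,b=onz(c,f(r[-1,0]),.132),onz(c,f(r[0,0]),.132)
print("ends",a,b,np.linalg.norm(a-b),"yaw",np.degrees(np.arctan2(*(b-a)[[1,0]])),(a+b)/2)
u=proj(c,[.564,-.187,.205]);print(u,"top",onz(c,f(u[1]),.205))
M=R.from_rotvec(o["ee_rot"]).as_matrix();print("tool x yaw",np.degrees(np.arctan2(M[1,0],M[0,0])))
```

```text
[[96.0, 279.0, 5.0], [104.0, 274.5, 16.0], [112.0, 275.0, 17.0], [120.0, 275.5, 18.0], [128.0, 275.5, 18.0], [136.0, 276.0, 19.0], [144.0, 276.5, 18.0], [152.0, 277.0, 19.0], [160.0, 277.0, 19.0], [168.0, 278.0, 19.0], [176.0, 278.5, 20.0], [184.0, 278.5, 20.0], [192.0, 278.5, 20.0], [200.0, 279.0, 19.0], [208.0, 279.5, 20.0], [216.0, 280.0, 19.0], [224.0, 281.0, 19.0], [232.0, 281.0, 19.0], [240.0, 281.5, 18.0], [248.0, 282.5, 18.0], [256.0, 283.5, 14.0]] [ 96. 279.   5.] [257. 283.  13.]
ends [ 0.53809309 -0.27685102  0.132     ] [ 0.58319622 -0.08956349  0.132     ] 0.1926419264988258 yaw 76.45969411646031 [ 0.56064465 -0.18320726  0.132     ]
[282.28112292 200.86355026] top [ 0.56161018 -0.18629857  0.205     ]
tool x yaw 73.66707777921084
```

```bash
python3 -m pendant '[0,-0.004,0.02,0,0,-0.049,0.06, 0,0,0.035,0,0,0,0.06, 0,0,0.035,0,0,0,0.06, 0,0,0.035,0,0,0,0.06, 0,0,0.016,0,0,0,0.06, 0,0,0,0,0,0,0.06]' && python3 -m pendant '[0,0,0,0,0,0,0.03, 0,0,0,0,0,0,0.015, 0,0,0,0,0,0,0.01, 0,0,0,0,0,0,0.01, 0,0,0,0,0,0,0.01]' 50
```

```text
clock: 2.78
position: [0.5608, -0.185, 0.1882]
ee_rot: [-2.464, -1.948, 0.002]
force: [-0.7, -0.1, -0.6]
width: 0.655
gripper_force: 0.0
clock: 3.4
position: [0.5614, -0.1851, 0.1889]
ee_rot: [2.463, 1.949, 0.0]
force: [-0.0, 0.8, 1.1]
width: 0.214
gripper_force: 50.0
```

```bash
python3 -m pendant '[0,0,-0.01,0,0,0,0.01, 0,0,-0.02,0,0,0,0.01, 0,0,-0.03,0,0,0,0.01, 0,0,-0.03,0,0,0,0.01, 0,0,-0.025,0,0,0,0.01, 0,0,-0.006,0,0,0,0.01, 0,0,0,0,0,0,0.01, 0,0,0,0,0,0,0.01]'
python3 - <<'E'
from h import *
s,d=cam("scene"),cam("side")
for n,u,v,z in(("orange post",287,103,.2),("orange tip",258,88,.22),("orange tip2",275,103,.22),("green post",163,285,.2),("green tip",130,257,.22),("green tip2",152,244,.22),("grey small tip",360,132,.17)):print(n,onz(s,(u,v),z).round(3))
print(onz(d,(360,350),.22),onz(d,(350,390),.22),onz(d,(295,352),.2))
E
```

```text
clock: 4.4
position: [0.5606, -0.185, 0.3085]
ee_rot: [-2.462, -1.948, 0.002]
force: [0.6, -0.7, -2.6]
width: 0.217
gripper_force: 50.0
orange post [0.255 0.361 0.2  ]
orange tip [0.157 0.342 0.22 ]
orange tip2 [0.238 0.324 0.22 ]
green post [ 0.378 -0.277  0.2  ]
green tip [ 0.273 -0.278  0.22 ]
green tip2 [ 0.29  -0.222  0.22 ]
grey small tip [0.485 0.423 0.17 ]
[0.17429716 0.30162415 0.22      ] [0.16262698 0.3668813  0.22      ] [0.2660889  0.35138674 0.2       ]
```

```bash
python3 -m pendant '[0.015,0,0,0,0,-0.12,0.01, 0.025,0,0,0,0,-0.125,0.01, 0.038,-0.0196,0,0,0,0,0.01, 0.038,-0.0196,0,0,0,0,0.01, 0.038,-0.0196,0,0,0,0,0.01, 0.038,-0.0196,0,0,0,0,0.01, 0.038,-0.0196,0,0,0,0,0.01, 0.038,-0.0196,0,0,0,0,0.01, 0.038,-0.0196,0,0,0,0,0.01, 0.038,-0.0196,0,0,0,0,0.01]' && python3 -m pendant '[0,0,0,0,0,0,0.01, 0,0,0,0,0,0,0.01, 0,0,0,0,0,0,0.01, 0,0,0,0,0,0,0.01]'
python3 - <<'E'
from h import *;import pickle
o=observe();im=get_image("wrist");cv2.imwrite("pics/w2.png",im[:,:,::-1]);pickle.dump(o,open("w2.pkl","wb"))
M=R.from_rotvec(o["ee_rot"]).as_matrix();print("tool x yaw",np.degrees(np.arctan2(M[1,0],M[0,0])))
E
```

```text
clock: 5.65
position: [0.4055, 0.1572, 0.309]
ee_rot: [-2.207, -2.235, 0.002]
force: [1.4, 0.2, -1.3]
width: 0.217
gripper_force: 50.0
clock: 6.15
position: [0.4071, 0.1555, 0.3095]
ee_rot: [-2.209, -2.234, 0.001]
force: [0.3, 0.5, -2.3]
width: 0.211
gripper_force: 50.0
tool x yaw 90.64748766083187
```

View pics/w2.png

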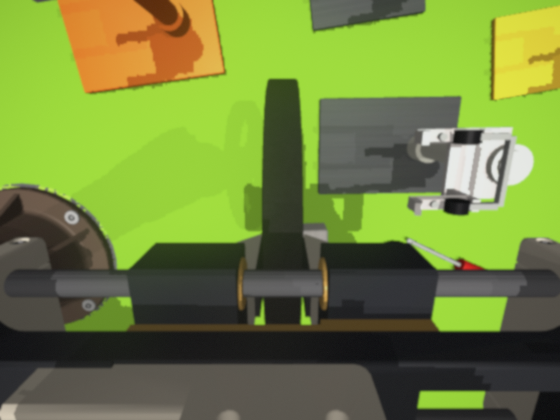

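Run:
```python
from h import *
im=cv2.imread("pics/w2.png")[110:230,390:550];cv2.imwrite("pics/z2.png",cv2.resize(im,(800,600),interpolation=cv2.INTER_CUBIC))
```

```text
(no output)
```

View pics/z2.png

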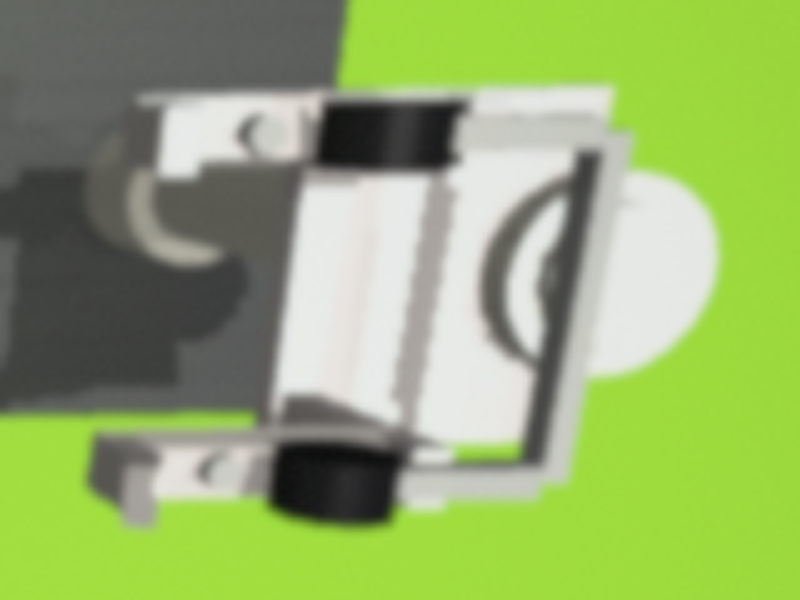

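The zoom resolves both pins clearly, at full-image pixels (442.6,137.0) and (434.4,203.6). The rollers are at about (467,137) and (457,207). The space between the prongs is open, and the bracket plate sits lower, at post-top level.

Run:
```python
from h import *;import pickle
from scipy.optimize import brentq
o=pickle.load(open("w2.pkl","rb"));c=cam("wrist",o);s,d=cam("scene"),cam("side")
L,Rr=(442.6,137.),(434.4,203.6)
D=lambda z:np.linalg.norm(onz(c,L,z)-onz(c,Rr,z))-.054
z=brentq(D,.1,.35);print("pin z",z,"bed",z-.004)
for zz in(z,.223,.236,.249):
    a,b=onz(c,L,zz),onz(c,Rr,zz);print(zz,a,b,"mid",(a+b)/2,"yaw",np.degrees(np.arctan2(*(a-b)[[1,0]]))-90,proj(s,(a+b)/2),proj(d,(a+b)/2))
# tips: outer top corner pts in wrist, scene, side
print([onz(c,p,.012)[:2].round(4) for p in((319,98),(460,97),(319,192))])
# front tip, far end triangulated: -y tip
print(tri((c,(415,206)),(s,(318.9,184.9)),(d,(236.6,220.4))),tri((c,(424,137)),(s,(330.3,170.3)),(d,(222.5,226.7))))
# rollers: dark blobs
g=cv2.imread("pics/w2.png").max(2)
for sl in((slice(125,148),slice(450,490)),(slice(195,218),slice(440,475))):
    m=(g[sl]<70);v,u=np.where(m);print("roller",u.mean()+sl[1].start,v.mean()+sl[0].start,m.sum(),u.min()+sl[1].start,u.max()+sl[1].start,v.min()+sl[0].start,v.max()+sl[0].start)
# wheel rim in wrist view
```

```text
pin z 0.2192613726377454 bed 0.2152613726377454
0.2192613726377454 [0.53079129 0.21699827 0.21926137] [0.53246895 0.16302434 0.21926137] mid [0.53163012 0.19001131 0.21926137] yaw 1.780335586627288 [329.6493563  181.99173495] [221.59410498 217.70072481]
0.223 [0.52882311 0.21717912 0.223     ] [0.53047441 0.16405333 0.223     ] mid [0.52964876 0.19061623 0.223     ] yaw 1.7803355866272312 [329.26884166 180.68181832] [222.02214361 217.10745139]
0.236 [0.52197934 0.21780798 0.236     ] [0.52353897 0.16763136 0.236     ] mid [0.52275915 0.19271967 0.236     ] yaw 1.7803355866271886 [327.93275745 176.08236604] [223.54122863 215.00195743]
0.249 [0.51513557 0.21843684 0.249     ] [0.51660353 0.17120938 0.249     ] mid [0.51586955 0.19482311 0.249     ] yaw 1.7803355866272597 [326.57619899 171.41243142] [225.10978225 212.82789861]
[array([0.457 , 0.2588]), array([0.6558, 0.2623]), array([0.4631, 0.1225])]
(array([0.51266799, 0.16670334, 0.21190658]), [0.0097, 0.0024, 0.0089]) (array([0.51249117, 0.21600753, 0.22807031]), [0.0013, 0.002, 0.0026])
roller 466.7188498402556 136.69648562300318 313 453 481 131 143
roller 456.48850574712645 205.63505747126436 348 444 470 198 213
```

```bash
python3 -m pendant '[0.008,0.015,0.012,0,0,-0.018,0.01, 0.0085,0.015,0.012,0,0,0,0.01, 0.0085,0.015,0.012,0,0,0,0.01, 0.008,0.015,0.0115,0,0,0,0.01, 0,0,0,0,0,0,0.01, 0,0,0,0,0,0,0.01, 0,0,0,0,0,0,0.01]'
python3 - <<'E'
from h import *;import pickle
o=observe();im=get_image("wrist");cv2.imwrite("pics/w3.png",im[:,:,::-1]);pickle.dump(o,open("w3.pkl","wb"))
M=R.from_rotvec(o["ee_rot"]).as_matrix();print("tool x yaw",np.degrees(np.arctan2(M[1,0],M[0,0])))
c=cam("wrist",o);u=proj(c,[.53,.19,.223]);print(u)
x,y=int(u[0])-80,int(u[1])-70
print(x,y);cv2.imwrite("pics/z3.png",cv2.resize(im[y:y+120,x:x+160,::-1],(800,600),interpolation=cv2.INTER_CUBIC))
E
```

```text
clock: 7.08
position: [0.4657, 0.1906, 0.2628]
ee_rot: [2.187, 2.255, 0.001]
force: [-0.4, -0.4, -1.0]
width: 0.213
gripper_force: 50.0
tool x yaw 91.75692336684085
[378.62629816 236.27632437]
298 166
```

View pics/z3.png

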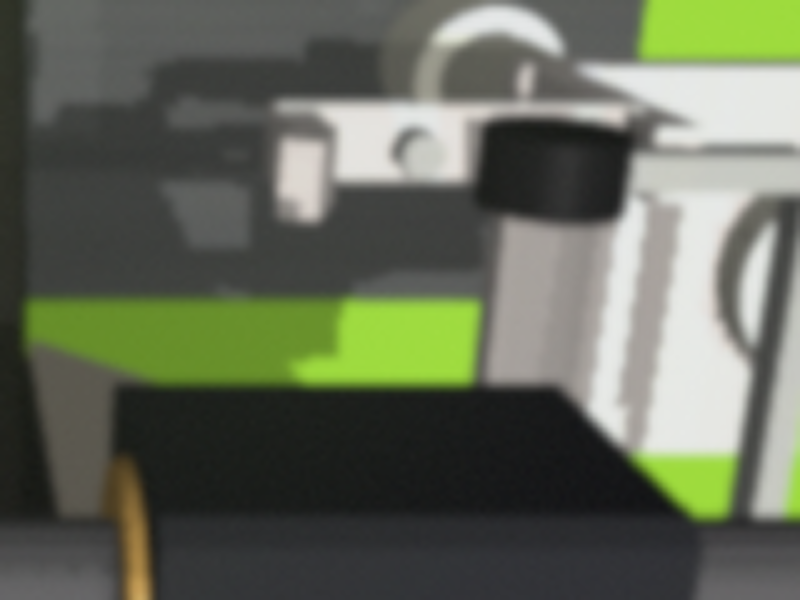

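The +y pin shows at crop (418,153), full-image (381.6,196.6). The finger carriage hides the other prong. I'll triangulate the pin from the two wrist views.

Run:
```python
from h import *;import pickle
a=cam("wrist",pickle.load(open("w2.pkl","rb")));b=cam("wrist",pickle.load(open("w3.pkl","rb")))
P,e=tri((a,(443.0,137)),(b,(382.2,196.3)));print("pinL",P,e)
w=np.radians(1.7);x=np.array([np.cos(w),np.sin(w)]);y=np.array([-x[1],x[0]])
for Q in(P,onz(b,(382.2,196.3),.223),onz(b,(382.2,196.3),.228)):
    o=Q[:2]-.027*y;t=o-.0025*x;d=t-np.array(pickle.load(open("w3.pkl","rb"))["position"][:2]);print("origin",o,"target",t,"along x",d@x,"along y",d@y)
```

```text
pinL [0.52980378 0.21725346 0.22134708] [0.0002, 0.0002]
origin [0.53060477 0.19026534] target [0.52810587 0.19019118] along x 0.06241099428309756 along y -0.0023013955822257714
origin [0.52983624 0.19082371] target [0.52733734 0.19074955] along x 0.061659369778716215 along y -0.0017204714823286591
origin [0.52806197 0.19204474] target [0.52556307 0.19197057] along x 0.05992210171393723 along y -0.0004473446032711669
```

```bash
python3 -m pendant '[-0.001,0.015,0,0,0,0,0.01, -0.001,0.02,0,0,0,0,0.01, 0,0.018,0,0,0,0,0.01, 0,0.009,0,0,0,0,0.01, 0,0,0,0,0,0,0.01, 0,0,0,0,0,0,0.01]' 60 && python3 -m pendant '[0,0,0.008,0,0,0,0.01, 0,0,0.006,0,0,0,0.01, 0,0,0,0,0,0,0.01, 0,0,0,0,0,0,0.01]'
```

```text
clock: 7.88
position: [0.5273, 0.1909, 0.2622]
ee_rot: [-2.186, -2.256, 0.001]
force: [-1.0, 0.5, -1.0]
width: 0.213
gripper_force: 60.0
clock: 8.38
position: [0.5278, 0.1908, 0.2482]
ee_rot: [-2.187, -2.256, 0.0]
force: [0.1, 0.1, -1.0]
width: 0.213
gripper_force: 60.0
```

Run:
```python
from h import *
d=get_image("side");s=get_image("scene")
f=lambda i:cv2.resize(i[:,:,::-1],(400,400),interpolation=cv2.INTER_CUBIC)
cv2.imwrite("pics/c1.png",np.hstack([f(d[165:285,150:270]),f(s[130:250,270:390])]))
```

```text
(no output)
```

View pics/c1.png

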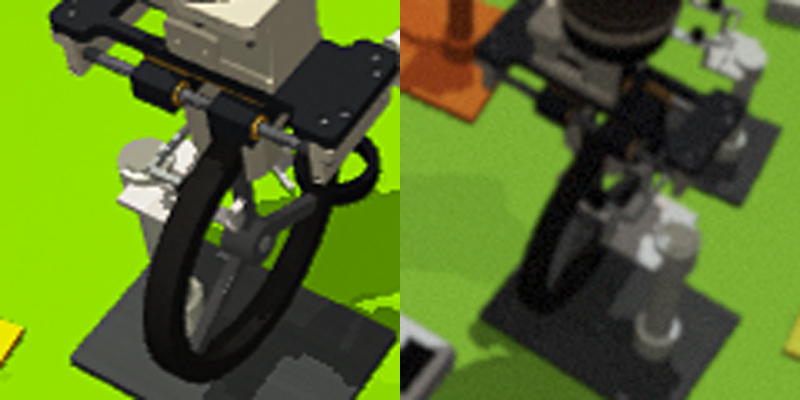

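```bash
python3 -m pendant '[0,0,0.003,0,0,0,0.01, 0,0,0,0,0,0,0.01]'; python3 -m pendant '[0,0,0.002,0,0,0,0.01, 0,0,0,0,0,0,0.01]'
```

```text
clock: 8.72
position: [0.5277, 0.1907, 0.245]
ee_rot: [-2.187, -2.255, 0.001]
force: [0.9, -0.8, -0.7]
width: 0.211
gripper_force: 60.0
clock: 8.98
position: [0.5278, 0.1907, 0.243]
ee_rot: [-2.187, -2.256, 0.001]
force: [-0.5, 0.8, -1.4]
width: 0.217
gripper_force: 60.0
```

The prongs appear to pass through the rim in both views. In the side crop the hub is at (258,245) and the right spoke's end is at about (315,203). I'll check the wheel hasn't swung.

```bash
python3 - <<'E'
from h import *
d=cam("side");h=np.array([.528,.1905,.164])
for n,q in(("hub",h),("up",h+[0,0,.082]),("-y",h+[0.,-.071,-.041]),("+y",h+[0.,.071,-.041]),("bottom",h-[0,0,.1])):
    print(n,((proj(d,q)-[150,165])*400/120).round())
E
python3 -m pendant '[0,0,0.002,0,0,0,0.01, 0,0,0,0,0,0,0.01]'
```

```text
hub [251. 233.]
up [239. 150.]
-y [315. 200.]
+y [192. 347.]
bottom [264. 320.]
clock: 9.22
position: [0.5277, 0.1907, 0.2411]
ee_rot: [-2.187, -2.255, 0.001]
force: [-0.1, -0.6, -1.9]
width: 0.219
gripper_force: 60.0
```

The expected projections match, so the wheel is upright. I'll keep lowering slowly.

```bash
for i in 1; do python3 -m pendant '[0,0,0.002,0,0,0,0.01, 0,0,0,0,0,0,0.01]'|grep -E "pos|force"; python3 -m pendant '[0,0,0.0015,0,0,0,0.01, 0,0,0,0,0,0,0.01]'|grep -E "pos|force";python3 -m pendant '[0,0,0.0015,0,0,0,0.01, 0,0,0,0,0,0,0.01]'|grep -E "pos|force"; done
```

```text
position: [0.5272, 0.1907, 0.2388]
force: [-3.1, 0.4, -1.7]
gripper_force: 60.0
position: [0.5275, 0.1908, 0.2375]
force: [-3.7, -0.0, -0.6]
gripper_force: 60.0
position: [0.5277, 0.1908, 0.236]
force: [-3.7, -1.1, -0.7]
gripper_force: 60.0
```

```bash
python3 -m pendant '[0,0,0.0015,0,0,0,0.01, 0,0,0,0,0,0,0.01]'|grep -E "pos|force"; python3 -m pendant '[0,0,0.0015,0,0,0,0.01, 0,0,0,0,0,0,0.01]'|grep -E "pos|force"
```

```text
position: [0.5277, 0.1908, 0.2346]
force: [-3.2, -1.0, -0.8]
gripper_force: 60.0
position: [0.5279, 0.1908, 0.2331]
force: [-2.9, 1.0, -1.6]
gripper_force: 60.0
```

```bash
python3 -m pendant '[0,0,0.001,0,0,0,0.01, 0,0,0,0,0,0,0.01]'|grep -E "pos|force"; python3 -m pendant '[0,0,0.001,0,0,0,0.01, 0,0,0,0,0,0,0.01]'|grep -E "pos|force"
```

```text
position: [0.5279, 0.1908, 0.2321]
force: [-3.5, 1.4, -0.5]
gripper_force: 60.0
position: [0.5279, 0.1908, 0.2311]
force: [-2.5, 1.1, -0.8]
gripper_force: 60.0
```

```bash
python3 -m pendant '[0,0,0.001,0,0,0,0.01, 0,0,0,0,0,0,0.01]'|grep -E "pos|force"; python3 -m pendant '[0,0,0.001,0,0,0,0.01, 0,0,0,0,0,0,0.01]'|grep -E "pos|force"
```

```text
position: [0.5279, 0.1908, 0.2301]
force: [-2.5, -0.5, -1.2]
gripper_force: 60.0
position: [0.5279, 0.1908, 0.2292]
force: [-2.8, -0.8, -0.6]
gripper_force: 60.0
```

```bash
python3 -m pendant '[0,0,0.0005,0,0,0,0.01, 0,0,0,0,0,0,0.01]'|grep -E "pos|force"; python3 -m pendant '[0,0,0.0005,0,0,0,0.01, 0,0,0,0,0,0,0.01]'|grep -E "pos|force"
```

```text
position: [0.5279, 0.1908, 0.2287]
force: [-3.2, -0.5, 0.4]
gripper_force: 60.0
position: [0.5279, 0.1908, 0.2282]
force: [-3.4, -1.2, -0.9]
gripper_force: 60.0
```

```bash
python3 -m pendant '[0,0,0.0005,0,0,0,0.01, 0,0,0,0,0,0,0.01]'|grep -E "pos|force:"; python3 -m pendant '[0,0,0.0005,0,0,0,0.01, 0,0,0,0,0,0,0.01]'|grep -E "pos|force:"
```

```text
position: [0.5279, 0.1908, 0.2277]
force: [-2.9, -0.4, 0.7]
gripper_force: 60.0
position: [0.5279, 0.1908, 0.2272]
force: [-3.6, -0.4, 1.1]
gripper_force: 60.0
```

```bash
python3 -m pendant '[0,0,0.0005,0,0,0,0.01, 0,0,0,0,0,0,0.01]'|grep -E "pos|force:"; python3 -m pendant '[0,0,0.0005,0,0,0,0.01, 0,0,0,0,0,0,0.01]'|grep -E "pos|force:"
```

```text
position: [0.5279, 0.1908, 0.2267]
force: [-3.4, -1.0, 0.5]
gripper_force: 60.0
position: [0.5279, 0.1908, 0.2263]
force: [-4.1, 0.2, 2.0]
gripper_force: 60.0
```

```bash
python3 -m pendant '[0,0,0.0005,0,0,0,0.01, 0,0,0,0,0,0,0.01]'|grep -E "pos|force:"; python3 -m pendant '[0,0,0.0005,0,0,0,0.01, 0,0,0,0,0,0,0.01]'|grep -E "pos|force:"
```

```text
position: [0.5279, 0.1909, 0.2261]
force: [-3.6, -1.2, 4.9]
gripper_force: 60.0
position: [0.528, 0.1909, 0.226]
force: [-6.2, -0.3, 9.4]
gripper_force: 60.0
```

```bash
python3 -m pendant '[0,0,0.0005,0,0,0,0.01, 0,0,0,0,0,0,0.01, 0,0,0,0,0,0,0.01]'|grep -E "pos|force:"
python3 - <<'E'
from h import *
d=get_image("side");s=get_image("scene")
f=lambda i:cv2.resize(i[:,:,::-1],(400,400),interpolation=cv2.INTER_CUBIC)
cv2.imwrite("pics/c2.png",np.hstack([f(d[195:255,170:230]),f(s[160:220,300:360])]))
E
```

```text
position: [0.5279, 0.191, 0.2258]
force: [-6.9, -1.6, 13.0]
gripper_force: 60.0
```

View pics/c2.png

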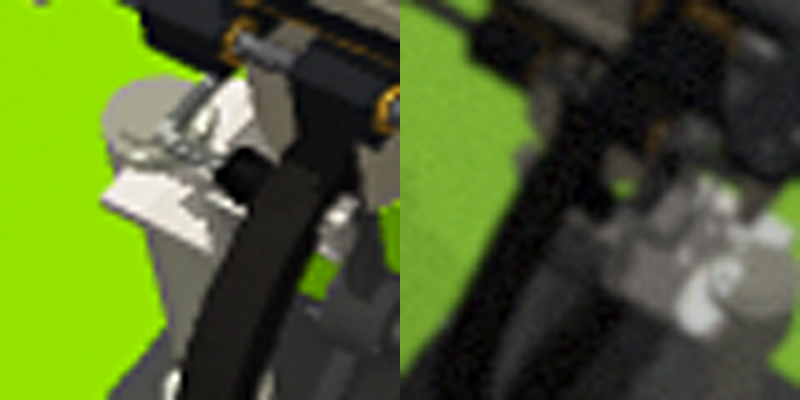

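The rim sits between the roller, left crop (245,175), and the tip at (340,225). The tool has stalled at z=0.226, the height predicted for fully home, with 13 N on it. Releasing.

```bash
python3 -m pendant '[0,0,0,0,0,0,0.025, 0,0,0,0,0,0,0.032, 0,0,0,0,0,0,0.038, 0,0,0,0,0,0,0.038]' && python3 -m pendant '[0,0,-0.005,0,0,0,0.038, 0,0,-0.015,0,0,0,0.038, 0,0,-0.03,0,0,0,0.038, 0,0,-0.04,0,0,0,0.038, 0,0,-0.04,0,0,0,0.038, 0,0,0,0,0,0,0.038, 0,0,0,0,0,0,0.038]'
python3 - <<'E'
from h import *;import pickle
o=observe();im=get_image("wrist");pickle.dump(o,open("w4.pkl","wb"));d=get_image("side")
c=cam("wrist",o);u=proj(c,[.53,.19,.223]);x,y=int(u[0])-80,int(u[1])-60;print(x,y)
f=lambda i,w:cv2.resize(i[:,:,::-1],(w,400),interpolation=cv2.INTER_CUBIC)
cv2.imwrite("pics/f.png",np.hstack([f(im[max(y,0):y+120,x:x+120],400),f(d[180:300,150:270],400)]))
E
```

```text
clock: 14.45
position: [0.528, 0.1907, 0.2246]
ee_rot: [2.187, 2.255, 0.0]
force: [-0.3, 0.2, -0.8]
width: 0.413
gripper_force: 0.0
clock: 15.32
position: [0.5277, 0.1907, 0.3549]
ee_rot: [2.187, 2.255, 0.0]
force: [-0.5, 0.1, -1.0]
width: 0.411
gripper_force: 0.0
205 138
```

View pics/f.png

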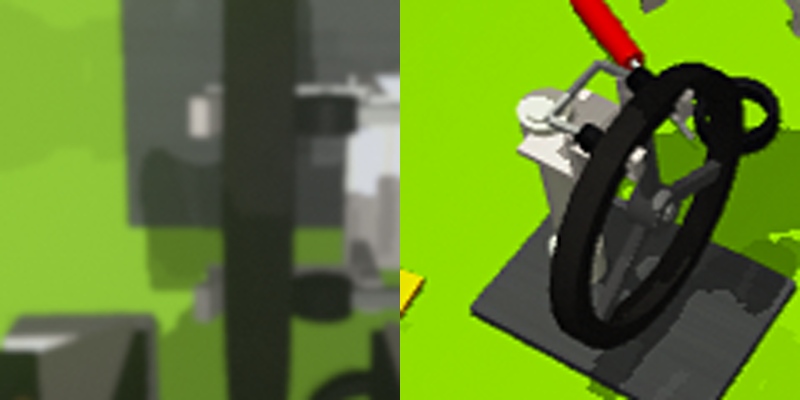

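Run:
```python
from h import *;import pickle
from scipy.optimize import least_squares
d=cam("side");im=get_image("side");g=im.max(2)
# outer rim silhouette, lower-left arc: dark pixels against plate are similar, so print expected vs seen along image rows
for z in(.139,.142,.145,.148):
    print(z,"hubface",proj(d,[.515,.1905,z]).round(1),"bottom",proj(d,[.518,.1905,z-.1]).round(1),"top",proj(d,[.518,.1905,z+.1]).round(1))
c=cam("wrist",pickle.load(open("w4.pkl","rb")));w=get_image("wrist").max(2)
for v in(150,200,240):print(v,"".join("%4d"%k for k in w[v,262:302]))
print([onz(c,(u,200),.24)[:2].round(4) for u in(272,293)])
print("rim top col in side (u=228..248), rows:",[(u,int(g[190:230,u].argmin()+190),g[195:206,u].tolist()) for u in(236,240)])
```

```text
0.139 hubface [231.1 244.2] bottom [233.5 268.6] top [226.  214.3]
0.142 hubface [231.  243.4] bottom [233.4 267.9] top [225.8 213.3]
0.145 hubface [230.9 242.6] bottom [233.3 267.2] top [225.7 212.3]
0.148 hubface [230.8 241.8] bottom [233.2 266.5] top [225.6 211.3]
150   94  93  94  95  93  93  93  92  92  84  69  60  57  57  57  56  55  56  55  56  55  55  56  55  56  55  54  56  54  54  55  55  57  61  63  64  66  75  86  88
200   69  70  69  67  65  65  64  63  62  58  52  46  46  48  49  51  52  51  51  51  51  52  52  51  51  52  51  51  49  50  51  53  59  63  65  64  65  65  65  65
240  132 132 131 132 132 132 132 131 131 126 107  73  49  43  43  43  43  43  43  42  42  42  42  42  42  41  41  41  42  48  68  99 121 130 131 131 132 131 131 131
[array([0.5176, 0.193 ]), array([0.5367, 0.1936])]
rim top col in side (u=228..248), rows: [(236, 205, [224, 224, 228, 174, 15, 14, 16, 16, 17, 13, 11]), (240, 221, [223, 224, 226, 186, 12, 13, 16, 14, 12, 12, 12])]
```

The view is consistent but only good to about 3 mm. A gentle press on the rim top with shut fingers will confirm seating, with contact expected at TCP z ≈ 0.253.

```bash
python3 -m pendant '[0,0,0.02,0,0,0,0, 0,0,0.03,0,0,0,0, 0,0,0.03,0,0,0,0, 0,0,0.013,0,0,0,0, 0,0,0,0,0,0,0, 0,0,0,0,0,0,0]' 10|grep -E "pos|force:|width"; python3 -m pendant '[0,0,0.003,0,0,0,0, 0,0,0.002,0,0,0,0, 0,0,0,0,0,0,0, 0,0,0,0,0,0,0]'|grep -E "pos|force:"; python3 -m pendant '[0,0,0.0015,0,0,0,0, 0,0,0,0,0,0,0, 0,0,0,0,0,0,0]'|grep -E "pos|force:"
```

```text
position: [0.5283, 0.1912, 0.2628]
force: [0.6, -0.8, 0.3]
width: 0.007
gripper_force: 0.0
position: [0.5279, 0.1908, 0.2568]
force: [-0.4, -0.4, 0.1]
gripper_force: 0.0
position: [0.5279, 0.1908, 0.2552]
force: [-0.6, -0.3, -0.4]
gripper_force: 0.0
```

```bash
python3 -m pendant '[0,0,0.001,0,0,0,0, 0,0,0,0,0,0,0, 0,0,0,0,0,0,0]'|grep -E "pos|force:";  python3 -m pendant '[0,0,0.0007,0,0,0,0, 0,0,0,0,0,0,0, 0,0,0,0,0,0,0]'|grep -E "pos|force:"
```

```text
position: [0.5279, 0.1908, 0.2542]
force: [-0.1, 0.1, -0.3]
gripper_force: 0.0
position: [0.5279, 0.1908, 0.2537]
force: [0.5, -0.2, 2.3]
gripper_force: 1.0
```

```bash
python3 -m pendant '[0,0,0.0006,0,0,0,0, 0,0,0,0,0,0,0, 0,0,0,0,0,0,0]'|grep -E "pos|force:";  python3 -m pendant '[0,0,0.0005,0,0,0,0, 0,0,0,0,0,0,0, 0,0,0,0,0,0,0]'|grep -E "pos|force:"
```

```text
position: [0.5281, 0.1909, 0.2535]
force: [-0.8, -1.5, 5.7]
gripper_force: 3.0
position: [0.5281, 0.1909, 0.2534]
force: [-2.3, -0.1, 9.7]
gripper_force: 4.7
```

```bash
python3 -m pendant '[0,0,0.0005,0,0,0,0, 0,0,0,0,0,0,0, 0,0,0,0,0,0,0]'|grep -E "pos|force:"; python3 -m pendant '[0,0,-0.006,0,0,0,0, 0,0,-0.03,0,0,0,0, 0,0,-0.06,0,0,0,0, 0,0,-0.03,0,0,0,0, 0,0,0,0,0,0,0, 0,0,0,0,0,0,0, 0,0,0,0,0,0,0, 0,0,0,0,0,0,0]'; python3 -c "
from cell import *
print(sign_off())"
```

```text
position: [0.5282, 0.191, 0.2533]
force: [-3.1, -1.9, 13.3]
gripper_force: 6.4
clock: 20.02
position: [0.5276, 0.1906, 0.377]
ee_rot: [-2.186, -2.255, 0.002]
force: [1.2, 0.5, 0.5]
width: 0.005
gripper_force: 0.0
the job is handed in; nothing more can be done
None
```

The wheel is hanging by its rim on the larger grey stand. I pressed it with up to about 13 N until it stopped firmly at the expected bed height, then let go. I handed in at 20.0 s; no verdict came back, and seating was judged by height and feel because the pins were out of view.

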